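Locate a power module on its assembly jig

ROBOT

A 7-joint arm with a two-finger parallel gripper is mounted at the origin on the work surface. World frame = base frame: x ahead of the robot, y to its left, z up, the work surface at z = 0. Lengths are in m, angles in rad, forces in N, time in s.
With the tool pointing down it reaches from about 0.425 to 0.925 m from the base axis. Payload 6.8 kg.
Tool frame: the origin (TCP) lies at the very end of the fingers, on their centre line; the grasp point (between the pads) lies 19 mm behind it; y points along the fingers, x is the direction in which the jaws open and shut, and the axes are right-handed (so a half turn about y gives the same grasp; the last joint's range is limited). The gripper opens to 85 mm and grips with 20 to 120 N. Pads are 22 mm wide; open, the fingers measure 114 mm over their backs; the gripper's body (76 mm by 85 mm) begins 54 mm behind the grasp point. The pads swing forward as they close: fully open they stand 13 mm farther back than shut.
Start: joints at [-1.349, 0.477, 0.022, 1.555, -0.011, 1.109, -0.083], TCP at [0.219, 0.639, 0.231] pointing down, gripper open.
Joint ranges: [-2.96, 2.96], [-0.34, 2.1], [-1.41, 1.46], [0.24, 2.44], [-1.37, 4.51], [0.17, 1.92], [-2.96, 2.96]. Speed limits (rad/s): [2.39, 2.39, 3.14, 3.14, 3.14, 3.14, 3.14].

INTERFACE

Orientations are given as a 3x3 rotation matrix whose columns are the frame's x, y, z axes.
In Python, from rig import telemetry, imaging, ticket, finder gives the robot as it stands.
- The arm moves only by the shell command python3 -m pendant 'ROWS' [FORCE]. ROWS is JSON, a list of rows, each an object of numbers: "wx", "wy", "wz": the turn, a rotation vector about the tool's x, y, z in rad; "tx", "ty", "tz": the shift along the tool's x, y, z in mm; "jaw": the finger opening in mm, from 0 to 85.4. In form: [{"wx": .., "wy": .., "wz": .., "tx": .., "ty": .., "tz": .., "jaw": ..}, ...]. A call has 1 to 20 rows; each row is the pose to reach, as a shift and turn from the pose measured when the call began, along the tool's axes at that moment; what a row does not reach only later rows make up. A row lasts 1/12 s, in which the tool goes at most 41.7 mm and 7.16 degrees, less where a joint would pass 70% of its speed; a pose out of reach is approached as far as the arm can. A call with a gripper value outside its range is refused whole. The fingers move at their own pace and stop on an object; FORCE is the grip in N (left out, the last holds). Time passes only in rows, so rows that repeat a pose let the fingers close. It gives the time, the measured TCP pose, the force and the opening at its end, in the units of the state.
- telemetry.get_obs(): the state, without advancing time (a new reading comes with each control period).
- imaging.snapshot(name): name is "side" or "top" or "wrist"; returns a dict with "pixels" (420x560x3 uint8, blue, green, red), "fovy" (degrees; the focal length in pixels is half the picture's height over the tangent of half this angle, whatever the lens; pixels are square), "cx", "cy" (the principal point, pixels), "k1" (the pictures are not rectified: a ray, as slopes to the right and down, at radius r is drawn at 1 + k1 r^2 times it, then the intrinsics apply), "rvec" (rotation vector, rad) and "tvec" (3), from world to camera coordinates, as OpenCV has them; the wrist camera has in their place "mount" (4x4, takes a point from camera to tool coordinates, whose origin is the TCP and whose axes are the tool frame's). Camera axes: x right, y down, z forward; pixel columns grow to the right and rows downward; lengths in m; the calibration is good to about 2 mm. A picture is of the moment at which its call begins: read the wrist's pose just before it. There is no depth.
- ticket.hand_in(): hands the job in, once; it reports no verdict.
Trained networks look in a picture, given as the dict that the camera call returned (one of the last four; its "shot" number tells which), for a name from the list of things; names that differ only in an ending like _2 or _b are one class to them, and where a whole thing is asked for, a point or a joint stands for the part that bears it (a point fixed in the world has none). Each returns a list of dicts, best first, with "conf" (0 to 1); they miss things now and then, are a little off and sometimes report something else, mostly with a low value. They report only what shows in the picture. A call takes as long as a camera call. They do not tell look-alikes from the thing itself.
- finder.silhouettes(thing, picture): "pixels" (420x560 bool, what is visible of it) and "at" ([column, row] in pixels, amid what is visible of it).
- finder.spot_point(thing, picture): "at" ([column, row] in pixels: a listed point, or the origin of a listed thing).
The state is a dict: "time_s": time; "joints": joint angles; "qd": joint speeds; "effort": joint torques, N m; "tool_pos": TCP position; "orientation": TCP orientation; "wrist_force": force on the tool from outside, world axes, zero at the start; "ft_torque": the same for the moment, N m; "width": finger opening in m.
Only numpy, scipy, OpenCV 4.12 (cv2) and the standard library are available. Lean on these libraries where they do the work, as an engineer would, in place of code of your own. Each camera call takes 0.05 s, during which the arm holds its last target.

TASK

Pick up the power module by its heat sink and lay it on the steel assembly jig with its long edge along the fence, its circuit board end covering the pin slot and its locating hole still short of the slot. Then slide it along the fence, board end first, feeling for the locating pin underneath, until the hole drops over the pin, and let go so that it lies flat on the bed with its edge against the fence. Be gentle: never press or shove it against the fence or the pin with more than about 12 N, and leave the other things on the bench where they are.

Things in the scene. Friction and masses are not known exactly. Their poses are not given: they have to be found in the camera images.
- jig: Assembly jig, fixed to the bench: steel bed, top 22 mm above the bench, with a dark steel fence along one long side. Origin on the bench under the middle of the black pin slot. Axes as jig_slot. Bed from y = -105 to +135 mm and from x = -60 to +45 mm, where the fence face is.
- jig_slot (a point): Middle of the jig's pin slot (54 mm long), on the bed's top. x points square to the fence, towards it; y along fence and slot; z up. The module is slid towards -y. The fixed brass pin (8 mm diameter, short tapered nose, 8 mm high above the bed) is on the line x = 0 but clamped anywhere from y = -22 to +22 mm; where is not reported: see or feel for it.
- stops: The jig's two fixed stops taken together: the dark steel fence (20 mm thick, 240 mm long, top 16 mm above the bed, its face to the module at x = +45 mm) and the locating pin. Origin and axes are those of jig_slot; it says nothing of where the pin is.
- module: Loose power module, 0.34 to 0.53 kg: aluminium plate 90 mm (x) by 150 mm (y) by 5 mm, finned black heat sink near its +y end, green circuit board over its -y end (y = -30 to -72 mm, parts up to 31 mm above the underside). Origin: centre of the plate's underside, where its locating hole is. y along the plate, z up. Mass centre about y = +6 mm.
- heat_sink (a point): Centre of the module's black heat sink, the part to grip: 36 mm along the module's x (the two flat sides for the fingers), 40 mm along y, 45 mm high, its top 50 mm above the plate's underside. This point is 27.5 mm above the underside, at x = 0, y = +40 mm of the module. Axes of the module.
- module_hole (a point): The module's locating hole, 9.5 mm diameter, through the plate's centre between heat sink and circuit board; this point is its centre on the underside, at x = 0, y = 0 of the module, 40 mm from the heat sink's centre and 45 mm from the long edges. With the +x edge against the fence the hole is on the slot's line.
- lead_corner (a point): Underside corner of the module's plate at its circuit board end and fence side (x = +45, y = -75 mm from the hole). Same axes as heat_sink.
- trail_corner (a point): Underside corner of the module's plate at its heat sink end and fence side (x = +45, y = +75 mm from the hole). Same axes as heat_sink.
- spool_mid (a point): Bystander: reel of solder, 54 mm diameter, 40 mm high, standing on the bench; this point is its centre.
- bottle_mid (a point): Bystander: white wash bottle with a blue cap, 60 mm diameter, 155 mm high; this point is on its axis 60 mm above the bench.
- stand_mid (a point): Bystander: clip stand for holding parts, dark base 75 by 50 mm, with a cross bar 80 mm up carrying two clips, 135 mm long over all; this point is on its post 40 mm above the bench.
Not all that is in view belongs to the job. Leave any orange or pink look-alike of the module alone.

How it is judged:
On the way, in this order (a step that is already met when the one before it is completed fails the run):
1. the module rests on the jig's bed along the fence, its hole still short of the slot (y of module_hole in the frame of jig_slot between 0.0245 and 0.07 m and x of module_hole in the frame of jig_slot between -0.02 and 0.005 m and z of module_hole in the frame of jig_slot below 0.013 m and angle between the y axis of module_hole and the y axis of jig_slot, either way round below 0.15 rad and (contact force between module and jig above 0.4 N or contact force between module and stops above 0.4 N)), for 0.2 s.
2. the hole has dropped over the pin (z of each of lead_corner, trail_corner in the frame of jig_slot below 0.0025 m and y of module_hole in the frame of jig_slot between -0.0245 and 0.0245 m), for 0.2 s.
At the end, for the whole second after the job is handed in: The module lies flat on the jig's bed (both fence-side corners less than 2.5 mm above it, tilt under 0.02 rad), which it can only do with the pin through its hole, the hole within the slot's length, its long edge within 3 mm of the fence at both corners, at rest and released (all of step 2 and z of module_hole in the frame of jig_slot above -0.002 m and angle between module_hole's own z axis and vertical below 0.02 rad and x of lead_corner in the frame of jig_slot between 0.042 and 0.047 m and x of trail_corner in the frame of jig_slot between 0.042 and 0.047 m and linear speed of module below 0.01 m/s); the robot touches nothing.
It fails at once if the module is pressed or shoved against the jig's fence or pin with more than 15 N (contact force between module and stops above 15 N).
It fails at once if the reel of solder is moved more than 20 mm (distance of spool_mid from where it was at the start of the episode above 0.02 m).
It fails at once if the wash bottle is moved more than 20 mm (distance of bottle_mid from where it was at the start of the episode above 0.02 m).
It fails at once if the clip stand is moved more than 20 mm (distance of stand_mid from where it was at the start of the episode above 0.02 m).
It also fails if it takes over 64 s, if anything falls off the work surface, if the arm or the gripper's body presses on something with over 40 N, if the wrist force passes 120 N, or if a joint passes its speed limit or range.

## Working session

There is one attempt and no reset: what is moved stays moved. The work goes in short steps, Python scripts to look and compute and a shell command to move; the robot and the scene stay as the last step left them, time stands still between calls to the robot, and variables do not carry over. Pictures are saved under pics/ and viewed, and the job is handed in when it is done.

```bash
mkdir -p pics; ls
python3 - <<'E'
from rig import telemetry, imaging, ticket, finder
import cv2
o=telemetry.get_obs()
for k,v in o.items(): print(k,v)
for n in ["side","top","wrist"]:
    s=imaging.snapshot(n)
    cv2.imwrite(f"pics/{n}0.png",s["pixels"])
    print(n,{k:v for k,v in s.items() if k!="pixels"})
E
```

```text
pics
time_s 0.0
joints [-1.34909855  0.4777874   0.02231894  1.55647043 -0.0114986   1.10930651
 -0.0831169 ]
qd [-0.00129374  0.0009004  -0.00067716  0.00038053 -0.00014009  0.00101119
 -0.00063705]
effort [ 1.38194195e-03 -5.96474218e+01  1.60888832e+00 -2.81189150e+01
  1.25205857e-02  9.26179782e-03 -1.52937213e-05]
tool_pos [0.21840732 0.63804916 0.23032583]
orientation [[ 3.23828942e-01 -4.73729798e-04 -9.46115528e-01]
 [ 9.46113858e-01 -1.78193938e-03  3.23829263e-01]
 [-1.83932809e-03 -9.99998300e-01 -1.28841216e-04]]
wrist_force [-0.04553388 -0.53227352 -0.37384613]
ft_torque [ 0.03511419 -0.04530518  0.04042558]
width 0.08523054585134415
side {'fovy': 42.075897429660436, 'cx': 281.43657925029, 'cy': 213.7295229549389, 'k1': -0.20273462375201318, 'rvec': array([ 2.37162575, -0.09988315,  0.04109782]), 'tvec': array([-0.54651756,  0.07518498,  1.33644244]), 'shot': 1}
top {'fovy': 57.2504291082883, 'cx': 279.6138151101105, 'cy': 215.6480111266635, 'k1': -0.1040973094415791, 'rvec': array([ 2.10596388, -2.15151013,  0.23503698]), 'tvec': array([-0.03334352,  0.53489718,  1.01101815]), 'shot': 2}
wrist {'fovy': 59.78410844974142, 'cx': 280.37134734886644, 'cy': 198.4394338332682, 'k1': -0.05346980072936003, 'mount': array([[ 9.99999973e-01,  2.22665962e-04,  6.75633159e-05,
         3.90842992e-04],
       [-2.88895719e-06, -2.78453887e-01,  9.60449599e-01,
        -1.42229291e-01],
       [ 2.32672702e-04, -9.60449574e-01, -2.78453878e-01,
         7.13922858e-02],
       [ 0.00000000e+00,  0.00000000e+00,  0.00000000e+00,
         1.00000000e+00]]), 'shot': 3}
```

View pics/side0.png

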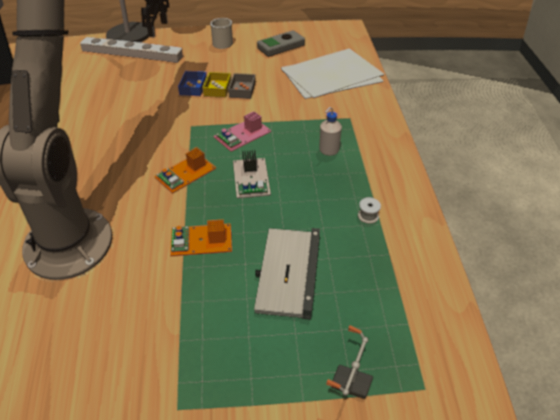

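View pics/top0.png

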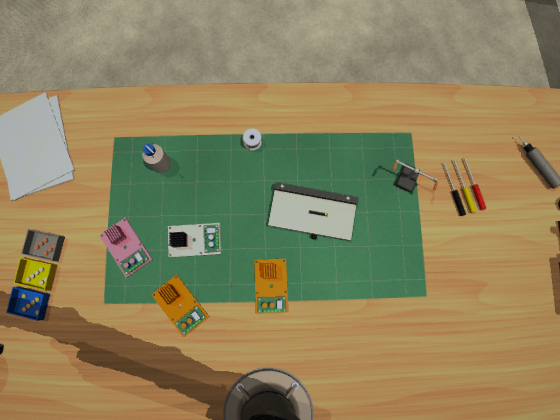

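View pics/wrist0.png

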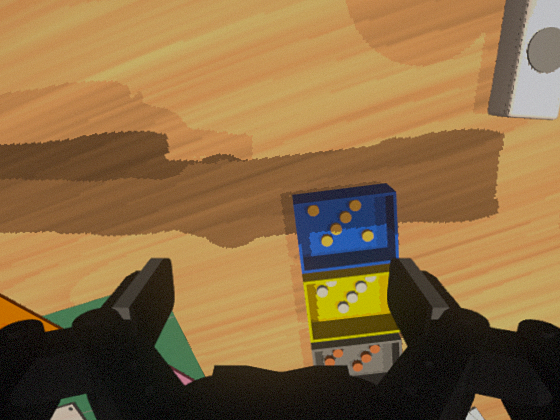

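```bash
cat > h.py <<'E'
import numpy as np, cv2
from rig import telemetry, imaging, ticket, finder
from scipy.spatial.transform import Rotation as R
def cam(s,obs=None):
    """returns f,c,k1, Rwc (world->cam), t"""
    f=210/np.tan(np.radians(s["fovy"])/2)
    if "rvec" in s:
        Rm=cv2.Rodrigues(np.array(s["rvec"]))[0]; t=np.array(s["tvec"])
    else:
        M=np.array(s["mount"]); Ro=np.array(obs["orientation"]); p=np.array(obs["tool_pos"])
        Rcw=Ro@M[:3,:3]; pc=Ro@M[:3,3]+p
        Rm=Rcw.T; t=-Rm@pc
    return dict(f=f,c=np.array([s["cx"],s["cy"]]),k1=s["k1"],R=Rm,t=t)
def proj(c,P):
    P=np.atleast_2d(P)@c["R"].T+c["t"]
    s=P[:,:2]/P[:,2:]; r2=(s**2).sum(1,keepdims=True)
    return s*(1+c["k1"]*r2)*c["f"]+c["c"]
def back(c,px,z):
    px=np.atleast_2d(np.array(px,float)); d=(px-c["c"])/c["f"]; s=d.copy()
    for _ in range(30): s=d/(1+c["k1"]*(s**2).sum(1,keepdims=True))
    ray=np.c_[s,np.ones(len(s))]@c["R"]; o=-c["R"].T@c["t"]
    return o+ray*((z-o[2])/ray[:,2])[:,None]
def tri(cams,pxs):
    A=[];b=[]
    for c,p in zip(cams,pxs):
        o=-c["R"].T@c["t"]; d=back(c,p,0)[0]-o; d/=np.linalg.norm(d)
        M=np.eye(3)-np.outer(d,d); A.append(M); b.append(M@o)
    x=np.linalg.lstsq(np.vstack(A),np.hstack(b),rcond=None)[0]
    return x
def zoom(img,x0,y0,x1,y1,k,name):
    cv2.imwrite(name,cv2.resize(img[y0:y1,x0:x1],None,fx=k,fy=k,interpolation=cv2.INTER_CUBIC))
E
python3 - <<'E'
from h import *
ss={n:imaging.snapshot(n) for n in["side","top"]}
C={n:cam(s) for n,s in ss.items()}
import pickle; pickle.dump({n:{k:v for k,v in s.items()} for n,s in ss.items()},open("s0.pkl","wb"))
zoom(ss["top"]["pixels"],160,170,370,250,3.8,"pics/tz.png")
zoom(ss["side"]["pixels"],220,140,340,325,3.2,"pics/sz.png")
for th in ["jig_slot","heat_sink","module_hole","lead_corner","trail_corner","spool_mid","bottle_mid","stand_mid"]:
    for n in ss:
        for d in finder.spot_point(th,ss[n])[:5]:
            print(th,n,np.round(d["at"],1),round(d["conf"],2))
E
```

```text
jig_slot side [288.9 275.9] 0.57
jig_slot top [316.9 213.8] 0.97
heat_sink side [250.6 124.7] 0.85
heat_sink side [217.  232.9] 0.73
heat_sink side [250.2 165. ] 0.7
heat_sink side [193.6 165.3] 0.56
heat_sink top [167.7 292.7] 0.96
heat_sink top [114.5 234.9] 0.94
heat_sink top [270.6 272. ] 0.84
heat_sink top [176.2 239.8] 0.56
heat_sink top [314.8 214.2] 0.45
module_hole side [202.9 238.4] 0.96
module_hole side [245. 134.] 0.79
module_hole side [250.5 180.8] 0.75
module_hole side [187.8 174.2] 0.7
module_hole top [196.1 242.9] 0.96
module_hole top [126.3 247.4] 0.8
module_hole top [271.3 288.4] 0.78
module_hole top [181.4 304.4] 0.58
lead_corner side [170.1 190.9] 0.94
lead_corner side [229.8 152.9] 0.83
lead_corner side [172.1 253.7] 0.78
lead_corner side [269.1 197.6] 0.66
lead_corner top [223.5 222.6] 0.97
lead_corner top [288.2 308.5] 0.87
lead_corner top [210.2 317.7] 0.76
lead_corner top [152.6 261.5] 0.62
trail_corner side [262.6 158.7] 0.97
trail_corner side [214.2 166.3] 0.96
trail_corner side [269.8 135. ] 0.93
trail_corner side [233.9 252.7] 0.71
trail_corner top [166.9 228.2] 0.76
trail_corner top [126.2 219. ] 0.75
trail_corner top [287.2 258.6] 0.63
trail_corner top [173.9 273.2] 0.55
spool_mid side [367.1 209.3] 0.95
spool_mid top [252.4 139.2] 0.75
bottle_mid side [328.1 132.3] 0.63
bottle_mid top [314.4 219. ] 0.69
bottle_mid top [151.7 154.3] 0.6
stand_mid side [352.1 369.8] 0.74
stand_mid top [408.5 173.2] 0.77
```

View pics/tz.png

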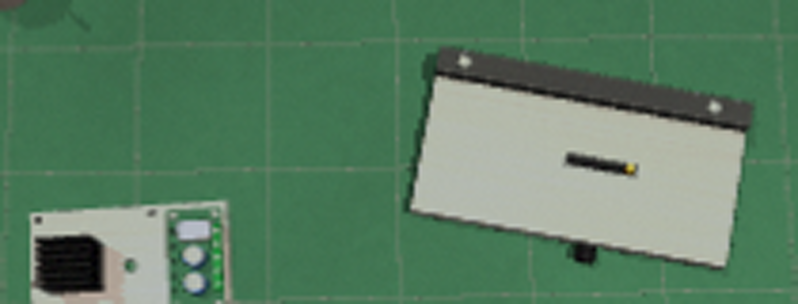

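View pics/sz.png

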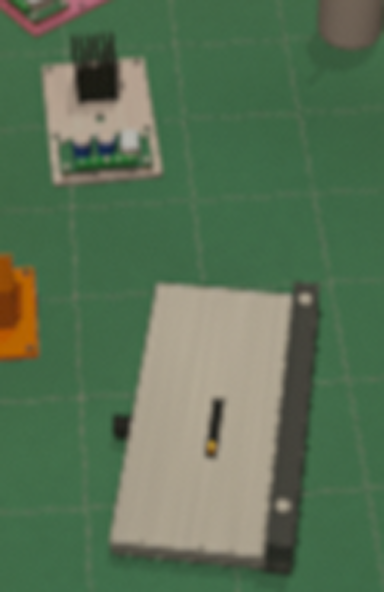

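```bash
cat > fit.py <<'E'
from h import *
import pickle
from scipy.optimize import least_squares
ss=pickle.load(open("s0.pkl","rb")); C={n:cam(s) for n,s in ss.items()}
tz=lambda x,y:(160+(x+.5)/3.8-.5,170+(y+.5)/3.8-.5)
sz=lambda x,y:(220+(x+.5)/3.2-.5,140+(y+.5)/3.2-.5)
def fit(obs,p0,z0,cams):
    def T(p,P):
        P=np.array(P)/1000; c,s=np.cos(p[2]),np.sin(p[2])
        return np.array([p[0]+c*P[0]-s*P[1],p[1]+s*P[0]+c*P[1],z0+P[2]])
    f=lambda p:np.hstack([proj(C[n],T(p,P))[0]-np.array(px) for n,P,px in obs if n in cams])
    r=least_squares(f,p0); print(cams,np.round(r.x,4),np.round(f(r.x),1)); return r.x,T
J=[("top",(-60,135,22),tz(410,210)),("top",(-60,-105,22),tz(724,267)),
   ("top",(0,27,22),tz(567,156)),("top",(0,-27,22),tz(637,170)),
   ("side",(-60,135,22),sz(156,284)),("side",(-60,-105,22),sz(112,549)),
   ("side",(0,27,22),sz(219,399)),("side",(0,-27,22),sz(211,458)),
   ("side",(45,-105,22),sz(264,556)),("side",(65,-105,38),sz(292,553)),("side",(45,135,38),sz(294,284)),("side",(65,135,38),sz(319,285)),
   ("top",(65,135,38),tz(440,47)),("top",(65,-105,38),tz(752,102)),]
for cm in(["top"],["side"],["top","side"]): r,T=fit(J,[.6,-.1,0],0,cm)
for n,px in(("top",tz(632,170)),("side",sz(210,449))):
    w=back(C[n],[px],.030)[0]; d=w[:2]-r[:2]; c,s=np.cos(r[2]),np.sin(r[2])
    print("pin",n,w,(c*d[0]+s*d[1])*1e3,(-s*d[0]+c*d[1])*1e3)
M=[("top",(45,75,5),tz(31,215)),("top",(45,-75,5),tz(227,202)),
 ("side",(-45,75,5),sz(42,64)),("side",(45,75,5),sz(146,59)),("side",(45,-75,5),sz(162,175)),("side",(-45,-75,5),sz(56,184)),
 ("side",(0,0,5),sz(100,117)),("top",(0,0,5),tz(130,266))]
for cm in(["top"],["side"],["top","side"]): m,T=fit(M,[.5,.3,0],0,cm)
print("hs",T(m,(0,40,50)))
for n,a,px in (("spool","t",None),):
    print(tri([C["side"],C["top"]],[(367.1,209.3),(252.4,139.2)]),tri([C["side"],C["top"]],[(328.1,132.3),(151.7,154.3)]),tri([C["side"],C["top"]],[(352.1,369.8),(408.5,173.2)]))
E
python3 fit.py
```

```text
['top'] [ 0.5462 -0.1547 -0.2002] [-0.1 -0.   0.6 -0.1 -0.5  0.5 -0.3  0.2 -0.1 -0.5  0.4 -0.1]
['side'] [ 0.5475 -0.1557 -0.1999] [ 0.1  0.4 -0.6 -1.5 -0.1  0.8 -0.1  1.   0.   1.1  0.8 -1.3 -0.2 -0.4
  0.2  0. ]
['top', 'side'] [ 0.5471 -0.1553 -0.1998] [ 0.1 -0.3  0.8 -0.4 -0.3  0.2 -0.1 -0.1 -0.1  0.3 -0.8 -1.6 -0.3  0.7
 -0.3  0.8 -0.2  0.9  0.6 -1.4 -0.4 -0.5 -0.  -0.1  0.1 -0.8  0.6 -0.4]
pin top [ 0.5398197 -0.1770918  0.03     ] -2.800450368183001 -22.796840464424726
pin side [ 0.54210636 -0.17758154  0.03      ] -0.4620873465525938 -22.82289860375081
['top'] [0.4778 0.2006 0.0474] [-0.1 -0.1  0.  -0.1  0.1  0.2]
['side'] [0.4821 0.2023 0.0368] [ 0.6  0.7 -0.5 -0.3  0.1 -0.4 -0.5 -0.3  0.3  0.4]
['top', 'side'] [0.4806 0.2016 0.0396] [-0.3 -1.3 -0.1 -0.9 -0.   0.9 -1.1 -0.1 -0.4 -0.2 -1.  -0.1 -0.2  0.6
 -0.2 -0.8]
hs [0.47900781 0.24153471 0.05      ]
[0.77046681 0.02956746 0.02757202] [0.71373103 0.31598914 0.05914387] [ 0.65273562 -0.42240072  0.04713066]
```

```bash
cat >> h.py <<'E'
def goal(p,yaw,obs=None):
    """world TCP target, tool x at yaw, y down -> row values"""
    o=obs or telemetry.get_obs(); R0=np.array(o["orientation"])
    x=np.array([np.cos(yaw),np.sin(yaw),0]); y=np.array([0,0,-1.]); Rt=np.c_[x,y,np.cross(x,y)]
    w=R.from_matrix(R0.T@Rt).as_rotvec(); t=R0.T@(np.array(p)-o["tool_pos"])*1e3
    print("w",np.round(w,4),"t mm",np.round(t,1),"now",np.round(o["tool_pos"],4),"F",np.round(o["wrist_force"],2),"wd",round(o["width"],4),"t",o["time_s"])
E
python3 -c "
from h import *
goal([.479,.2415,.18],.04)"
```

```text
w [-0.     1.201  0.   ] t mm [-291.4   51.3 -375. ] now [0.2186 0.6386 0.2313] F [0.33 0.7  0.1 ] wd 0.0855 t 1.05
```

```bash
python3 -m pendant '[{"wy":0.08,"tx":-20,"ty":4,"tz":-25,"jaw":85},{"wy":0.16,"tx":-40,"ty":8,"tz":-50,"jaw":85},{"wy":0.24,"tx":-60,"ty":12,"tz":-75,"jaw":85},{"wy":0.32,"tx":-80,"ty":16,"tz":-100,"jaw":85},{"wy":0.4,"tx":-100,"ty":20,"tz":-125,"jaw":85},{"wy":0.48,"tx":-120,"ty":24,"tz":-150,"jaw":85},{"wy":0.56,"tx":-140,"ty":28,"tz":-175,"jaw":85},{"wy":0.64,"tx":-160,"ty":32,"tz":-200,"jaw":85},{"wy":0.72,"tx":-180,"ty":36,"tz":-225,"jaw":85},{"wy":0.8,"tx":-200,"ty":40,"tz":-250,"jaw":85},{"wy":0.88,"tx":-220,"ty":44,"tz":-275,"jaw":85},{"wy":0.96,"tx":-240,"ty":46,"tz":-300,"jaw":85},{"wy":1.04,"tx":-260,"ty":48,"tz":-325,"jaw":85},{"wy":1.12,"tx":-275,"ty":50,"tz":-350,"jaw":85},{"wy":1.2,"tx":-291,"ty":51,"tz":-375,"jaw":85},{"wy":1.2,"tx":-291,"ty":51,"tz":-375,"jaw":85},{"wy":1.2,"tx":-291,"ty":51,"tz":-375,"jaw":85},{"wy":1.2,"tx":-291,"ty":51,"tz":-375,"jaw":85}]'
python3 - <<'E'
from h import *
o=telemetry.get_obs(); s=imaging.snapshot("wrist"); cv2.imwrite("pics/w1.png",s["pixels"])
t=imaging.snapshot("top"); zoom(t["pixels"],140,190,250,290,6,"pics/t1.png")
import pickle; pickle.dump((o,s,t),open("s1.pkl","wb"))
goal([.479,.2415,.18],.04)
E
```

```text
w [-0.0000e+00  1.2009e+00  1.0000e-04] t mm [-291.4   51.3 -375. ] now [0.2186 0.6386 0.2313] F [-0.09 -1.14 -0.08] wd 0.0855 t 1.15invalid input
```

View pics/w1.png

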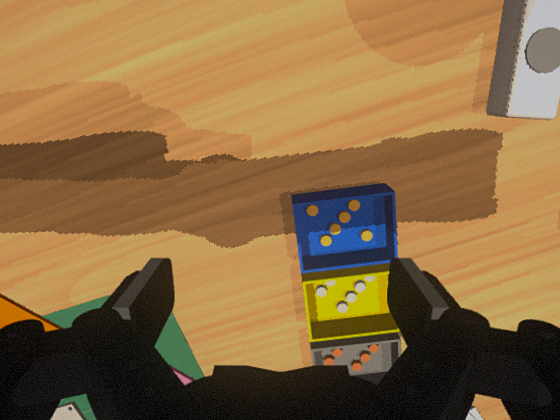

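View pics/t1.png

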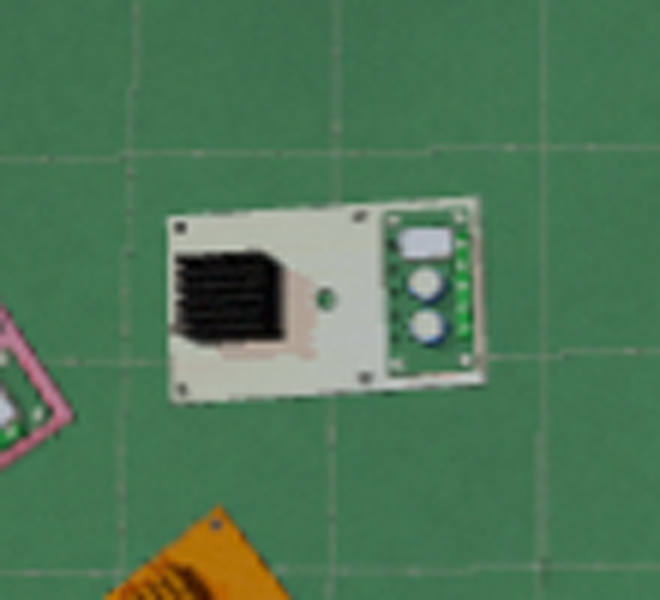

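```bash
python3 -m pendant '[{"wx":0,"wy":0.1,"wz":0,"tx":-24,"ty":4,"tz":-31,"jaw":85},{"wx":0,"wy":0.2,"wz":0,"tx":-48,"ty":8,"tz":-62,"jaw":85},{"wx":0,"wy":0.3,"wz":0,"tx":-72,"ty":12,"tz":-93,"jaw":85},{"wx":0,"wy":0.4,"wz":0,"tx":-97,"ty":16,"tz":-125,"jaw":85},{"wx":0,"wy":0.5,"wz":0,"tx":-121,"ty":21,"tz":-156,"jaw":85},{"wx":0,"wy":0.6,"wz":0,"tx":-145,"ty":26,"tz":-187,"jaw":85},{"wx":0,"wy":0.7,"wz":0,"tx":-170,"ty":30,"tz":-218,"jaw":85},{"wx":0,"wy":0.8,"wz":0,"tx":-194,"ty":35,"tz":-250,"jaw":85},{"wx":0,"wy":0.9,"wz":0,"tx":-218,"ty":40,"tz":-281,"jaw":85},{"wx":0,"wy":1.0,"wz":0,"tx":-242,"ty":44,"tz":-312,"jaw":85},{"wx":0,"wy":1.1,"wz":0,"tx":-267,"ty":48,"tz":-343,"jaw":85},{"wx":0,"wy":1.2,"wz":0,"tx":-291,"ty":51,"tz":-375,"jaw":85},{"wx":0,"wy":1.2,"wz":0,"tx":-291,"ty":51,"tz":-375,"jaw":85},{"wx":0,"wy":1.2,"wz":0,"tx":-291,"ty":51,"tz":-375,"jaw":85},{"wx":0,"wy":1.2,"wz":0,"tx":-291,"ty":51,"tz":-375,"jaw":85}]'
python3 - <<'E'
from h import *
o=telemetry.get_obs(); s=imaging.snapshot("wrist"); cv2.imwrite("pics/w2.png",s["pixels"])
import pickle; pickle.dump((o,s),open("s2.pkl","wb"))
goal([.479,.2415,.18],.04)
E
```

```text
time_s: 2.4
tool_pos: [0.479, 0.2424, 0.1804]
orientation: [[0.999, -0.0, -0.042], [0.042, 0.001, 0.999], [-0.0, -1.0, 0.001]]
wrist_force: [-0.2, 0.5, 0.6]
width: 0.0851
w [-0.0008  0.0034 -0.0002] t mm [ 0.4  0.3 -1.7] now [0.4786 0.2432 0.1804] F [-0.08  0.41 -1.01] wd 0.0852 t 2.45
```

View pics/w2.png

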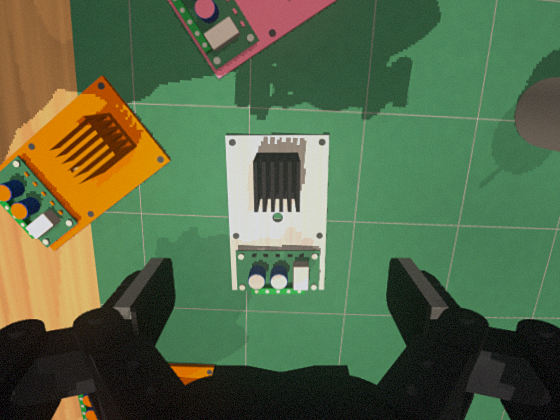

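Run:
```python
from h import *
import pickle
o,s=pickle.load(open("s2.pkl","rb")); c=cam(s,o)
zoom(s["pixels"],215,120,340,300,3.3,"pics/wz.png")
for px in [(226,135),(329,135),(278,217),(232,142),(323,142)]: print(px,np.round(back(c,[px],.005)[0],4))
for px in[(324,290),(232,290)]: print(px,np.round(back(c,[px],.005)[0],4))
```

```text
(226, 135) [0.43   0.2768 0.005 ]
(329, 135) [0.519  0.2805 0.005 ]
(278, 217) [0.4779 0.204  0.005 ]
(232, 142) [0.4353 0.271  0.005 ]
(323, 142) [0.5142 0.2743 0.005 ]
(324, 290) [0.526  0.1302 0.005 ]
(232, 290) [0.4359 0.1264 0.005 ]
```

View pics/wz.png

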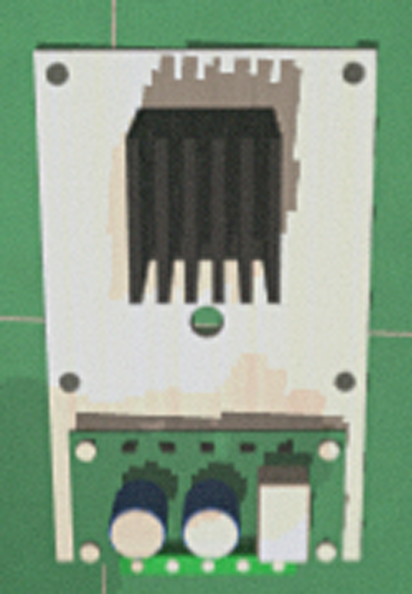

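```bash
python3 -m pendant '[{"wx":0,"wy":0,"wz":0,"tx":-2,"ty":30,"tz":0,"jaw":85},{"wx":0,"wy":0,"wz":0,"tx":-2,"ty":60,"tz":0,"jaw":85},{"wx":0,"wy":0,"wz":0,"tx":-2,"ty":90,"tz":0,"jaw":85},{"wx":0,"wy":0,"wz":0,"tx":-2,"ty":115,"tz":0,"jaw":85},{"wx":0,"wy":0,"wz":0,"tx":-2,"ty":135,"tz":0,"jaw":85},{"wx":0,"wy":0,"wz":0,"tx":-2,"ty":150,"tz":0,"jaw":85},{"wx":0,"wy":0,"wz":0,"tx":-2,"ty":160,"tz":0,"jaw":85},{"wx":0,"wy":0,"wz":0,"tx":-2,"ty":165,"tz":0,"jaw":85},{"wx":0,"wy":0,"wz":0,"tx":-2,"ty":168,"tz":0,"jaw":85},{"wx":0,"wy":0,"wz":0,"tx":-2,"ty":168,"tz":0,"jaw":85}]' 60
python3 - <<'E'
from h import *
s=imaging.snapshot("wrist"); cv2.imwrite("pics/w3.png",s["pixels"])
goal([.4764,.243,.012],.04)
E
```

```text
time_s: 3.28
tool_pos: [0.4765, 0.2439, 0.0124]
orientation: [[0.999, -0.0, -0.044], [0.044, 0.001, 0.999], [-0.0, -1.0, 0.001]]
wrist_force: [-0.4, -1.0, 0.4]
width: 0.0846
w [-0.0014  0.0041  0.0005] t mm [-0.4  0.9 -0.9] now [0.4768 0.2439 0.0129] F [ 0.   -0.37  0.26] wd 0.0852 t 3.3333
```

View pics/w3.png

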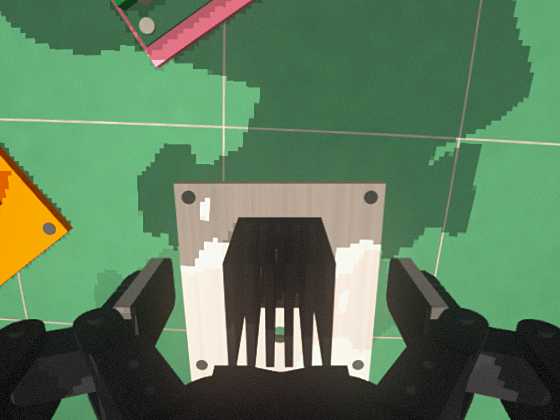

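```bash
python3 -m pendant '[{"wx":0,"wy":0,"wz":0,"tx":0,"ty":0,"tz":0,"jaw":60},{"wx":0,"wy":0,"wz":0,"tx":0,"ty":0,"tz":0,"jaw":45},{"wx":0,"wy":0,"wz":0,"tx":0,"ty":0,"tz":0,"jaw":30},{"wx":0,"wy":0,"wz":0,"tx":0,"ty":0,"tz":0,"jaw":30},{"wx":0,"wy":0,"wz":0,"tx":0,"ty":0,"tz":0,"jaw":30},{"wx":0,"wy":0,"wz":0,"tx":0,"ty":0,"tz":0,"jaw":30},{"wx":0,"wy":0,"wz":0,"tx":0,"ty":0,"tz":0,"jaw":30},{"wx":0,"wy":0,"wz":0,"tx":0,"ty":0,"tz":0,"jaw":30}]' 60
python3 - <<'E'
from h import *
s=imaging.snapshot("wrist"); cv2.imwrite("pics/w4.png",s["pixels"])
goal([.4764,.243,.012],.04)
E
```

```text
time_s: 4.0
tool_pos: [0.477, 0.2441, 0.0134]
orientation: [[0.999, 0.001, -0.044], [0.044, 0.002, 0.999], [0.001, -1.0, 0.002]]
wrist_force: [-1.3, -0.7, 5.7]
width: 0.0351
w [-0.0021  0.0039  0.0009] t mm [-0.7  1.5 -1.1] now [0.477  0.2441 0.0135] F [-1.06 -0.23  6.79] wd 0.0353 t 4.05
```

View pics/w4.png

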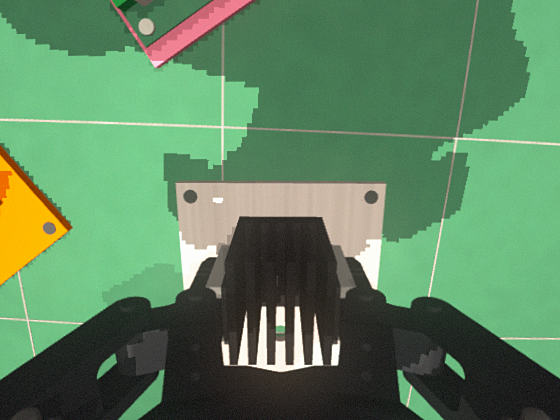

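```bash
python3 -m pendant '[{"wx":0,"wy":0,"wz":0,"tx":0,"ty":-5,"tz":0,"jaw":30},{"wx":0,"wy":0,"wz":0,"tx":0,"ty":-20,"tz":0,"jaw":30},{"wx":0,"wy":0,"wz":0,"tx":0,"ty":-45,"tz":0,"jaw":30},{"wx":0,"wy":0,"wz":0,"tx":0,"ty":-70,"tz":0,"jaw":30},{"wx":0,"wy":0,"wz":0,"tx":0,"ty":-90,"tz":0,"jaw":30},{"wx":0,"wy":0,"wz":0,"tx":0,"ty":-100,"tz":0,"jaw":30},{"wx":0,"wy":0,"wz":0,"tx":0,"ty":-100,"tz":0,"jaw":30},{"wx":0,"wy":0,"wz":0,"tx":0,"ty":-100,"tz":0,"jaw":30}]' 60
python3 - <<'E'
from h import *
s=imaging.snapshot("wrist"); cv2.imwrite("pics/w5.png",s["pixels"])
goal([.4764,.243,.012],.04)
print(telemetry.get_obs()["ft_torque"])
E
```

```text
time_s: 4.72
tool_pos: [0.4765, 0.2439, 0.1131]
orientation: [[0.999, 0.0, -0.044], [0.044, 0.002, 0.999], [0.001, -1.0, 0.002]]
wrist_force: [-0.7, -0.9, -4.7]
width: 0.0353
w [-0.0012  0.0042 -0.0008] t mm [  0.5 100.4  -0.7] now [0.476  0.2436 0.1124] F [-0.49  0.25 -5.38] wd 0.0349 t 4.7667
[0.16127642 0.05575672 0.04772969]
```

View pics/w5.png

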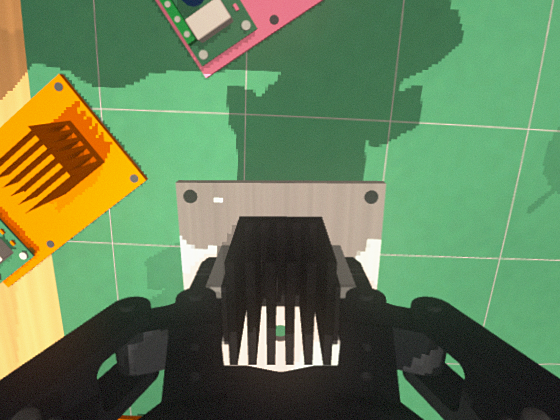

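Run:
```python
from h import *
o=telemetry.get_obs(); s=imaging.snapshot("wrist"); c=cam(s,o)
g=cv2.resize(s["pixels"][165:260,165:400],None,fx=3.3,fy=3.3,interpolation=cv2.INTER_CUBIC); cv2.imwrite("pics/w6.png",g)
z=o["tool_pos"][2]-.0134+.005
for px in [(177.5,182),(384.5,182),(190,197),(371,197),(280.5,331)]:
    w=back(c,[px],z)[0]; print(px,np.round(np.array(o["orientation"]).T@(w-o["tool_pos"])*1e3,1))
```

```text
(177.5, 182) [-44.3   8.5  34.9]
(384.5, 182) [43.8  8.4 34.9]
(190, 197) [-39.4   8.5  28.3]
(371, 197) [38.5  8.4 28.3]
(280.5, 331) [ -0.4   8.4 -39.1]
```

View pics/w6.png

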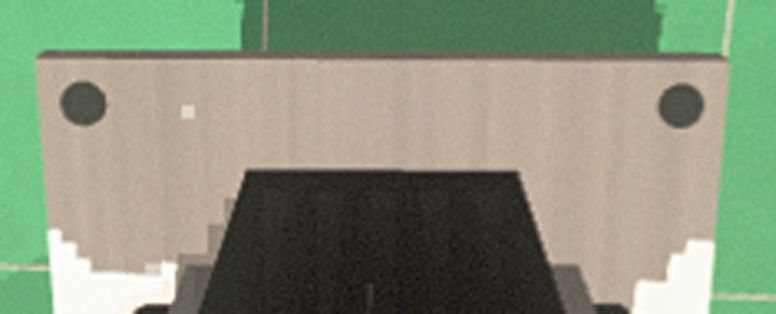

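```bash
cat >> h.py <<'E'
JO=np.array([.5468,-.1551]); JY=-.1998
def jig2w(x,y,z):
    c,s=np.cos(JY),np.sin(JY); return np.array([JO[0]+c*x-s*y,JO[1]+s*x+c*y,z+.022])
def w2jig(p):
    c,s=np.cos(JY),np.sin(JY); d=np.array(p)-[JO[0],JO[1],.022]; return np.array([c*d[0]+s*d[1],-s*d[0]+c*d[1],d[2]])
HT=np.array([-.0003,.0134,-.0398])
def hole(o=None):
    o=o or telemetry.get_obs(); return w2jig(np.array(o["tool_pos"])+np.array(o["orientation"])@HT)*1e3
E
python3 - <<'E'
from h import *
goal(jig2w(-.008,.0798,.0134+.045),-.2)
E
```

```text
w [-0.0005  0.2442 -0.0015] t mm [  64.9   31.3 -321.9] now [0.4758 0.2434 0.112 ] F [-0.27  0.49 -4.62] wd 0.0356 t 4.8167
```

```bash
python3 -m pendant '[{"wx":0,"wy":0.02,"wz":0,"tx":5,"ty":0,"tz":-25,"jaw":30},{"wx":0,"wy":0.04,"wz":0,"tx":10,"ty":2,"tz":-50,"jaw":30},{"wx":0,"wy":0.06,"wz":0,"tx":16,"ty":5,"tz":-80,"jaw":30},{"wx":0,"wy":0.085,"wz":0,"tx":22,"ty":8,"tz":-110,"jaw":30},{"wx":0,"wy":0.11,"wz":0,"tx":28,"ty":11,"tz":-140,"jaw":30},{"wx":0,"wy":0.13,"wz":0,"tx":34,"ty":14,"tz":-170,"jaw":30},{"wx":0,"wy":0.15,"wz":0,"tx":40,"ty":17,"tz":-200,"jaw":30},{"wx":0,"wy":0.175,"wz":0,"tx":46,"ty":20,"tz":-230,"jaw":30},{"wx":0,"wy":0.2,"wz":0,"tx":52,"ty":23,"tz":-260,"jaw":30},{"wx":0,"wy":0.22,"wz":0,"tx":58,"ty":27,"tz":-290,"jaw":30},{"wx":0,"wy":0.235,"wz":0,"tx":62,"ty":30,"tz":-310,"jaw":30},{"wx":0,"wy":0.244,"wz":0,"tx":65,"ty":31,"tz":-322,"jaw":30},{"wx":0,"wy":0.244,"wz":0,"tx":65,"ty":31,"tz":-322,"jaw":30},{"wx":0,"wy":0.244,"wz":0,"tx":65,"ty":31,"tz":-322,"jaw":30},{"wx":0,"wy":0.244,"wz":0,"tx":65,"ty":31,"tz":-322,"jaw":30}]' 60
cat > look.py <<'E'
from h import *
import sys,pickle
k=sys.argv[1]
o=telemetry.get_obs()
S={n:imaging.snapshot(n) for n in["top","side","wrist"]}
pickle.dump((o,S),open(f"L{k}.pkl","wb"))
a=cv2.resize(S["top"]["pixels"][170:250,250:370],None,fx=5,fy=5,interpolation=cv2.INTER_CUBIC)
b=cv2.resize(S["side"]["pixels"][195:325,235:335],None,fx=4,fy=4,interpolation=cv2.INTER_CUBIC)
cv2.imwrite(f"pics/{k}t.png",a);cv2.imwrite(f"pics/{k}s.png",b);cv2.imwrite(f"pics/{k}w.png",S["wrist"]["pixels"])
print("hole jig mm",np.round(hole(o),1),"F",np.round(o["wrist_force"],2),"T",np.round(o["ft_torque"],3),"wd",o["width"])
goal(jig2w(-.008,.0798,.0134+.045),-.2,o)
E
python3 look.py a
```

```text
time_s: 6.07
tool_pos: [0.5544, -0.0735, 0.08]
orientation: [[0.981, -0.003, 0.196], [-0.196, 0.002, 0.981], [-0.003, -1.0, 0.001]]
wrist_force: [0.6, 0.1, -4.1]
width: 0.0351
hole jig mm [-9.  41.7 44.6] F [ 0.56  0.09 -4.13] T [ 0.217 -0.067 -0.026] wd 0.035146685626220746
w [-0.001   0.0023 -0.0034] t mm [ 0.7 -0.4 -1.6] now [ 0.5544 -0.0735  0.08  ] F [ 0.56  0.09 -4.13] wd 0.0351 t 6.0667
```

View pics/at.png

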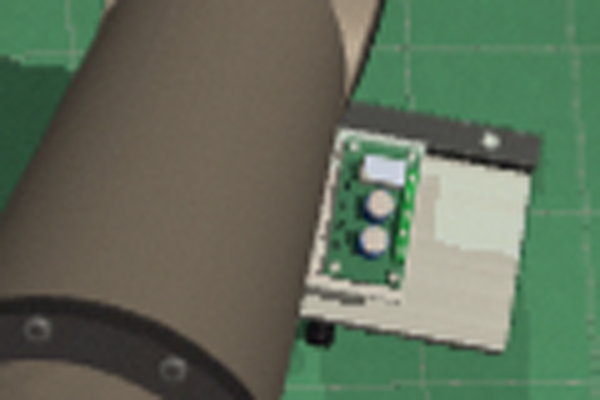

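View pics/as.png

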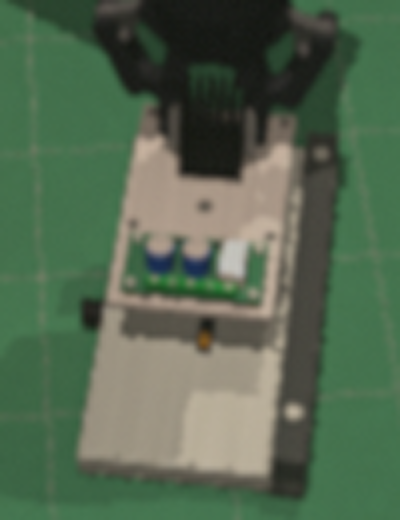

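View pics/aw.png

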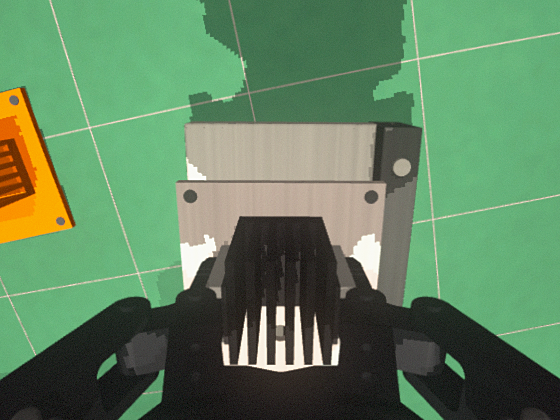

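Run:
```python
from h import *
import pickle
o,S=pickle.load(open("La.pkl","rb"))
zoom(S["wrist"]["pixels"],170,105,440,315,2.9,"pics/az.png")
```

```text
(no output)
```

View pics/az.png

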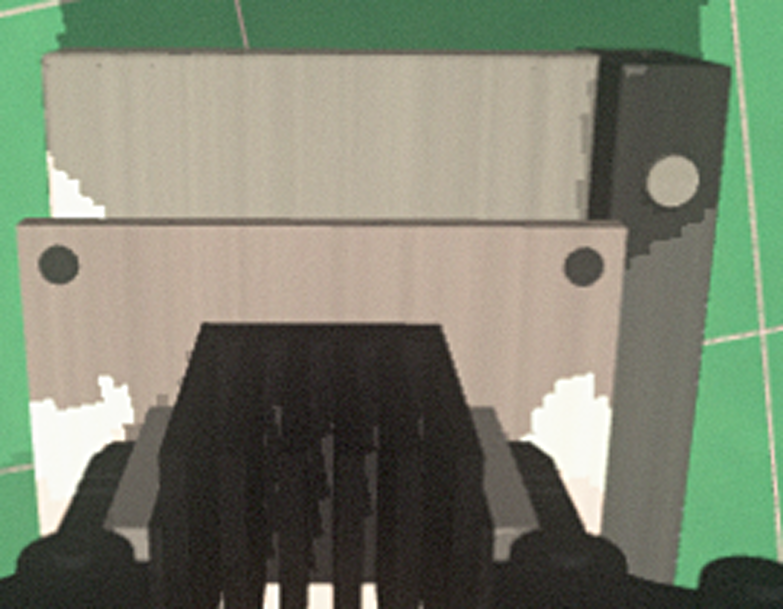

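```bash
cat > jfit.py <<'E'
from h import *
import pickle
from scipy.optimize import least_squares
o,S=pickle.load(open("La.pkl","rb")); c=cam(S["wrist"],o)
q=lambda x,y:np.array((170+(x+.5)/2.9-.5,105+(y+.5)/2.9-.5))
obs=[((-60,135,22),q(45,54)),((45,135,22),q(597,54)),((45,135,38),q(617,64)),((65,135,38),q(729,68))]
def f(p):
    C,s=np.cos(p[2]),np.sin(p[2]); r=[]
    for P,px in obs:
        P=np.array(P)/1e3; r.append(proj(c,[p[0]+C*P[0]-s*P[1],p[1]+s*P[0]+C*P[1],P[2]])[0]-px)
    return np.hstack(r)
r=least_squares(f,[.547,-.155,-.2]); print(np.round(r.x,4),np.round(f(r.x),2))
E
python3 jfit.py
```

```text
[ 0.5438 -0.1528 -0.2023] [-3.27  0.02  0.05  1.01  1.07  0.2   1.92 -0.69]
```

```bash
cat >> jfit.py <<'E'
def g(p):
    C,s=np.cos(p[2]),np.sin(p[2]); r=[]
    for P,px in obs:
        P=np.array(P)/1e3; r.append(proj(c,[p[0]+C*P[0]-s*P[1],p[1]+s*P[0]+C*P[1],P[2]+p[3]])[0]-px)
    return np.hstack(r)
r=least_squares(g,[.547,-.155,-.2,0]); print(np.round(r.x,4),np.round(g(r.x),2))
for P,px in obs: print(P,np.round(w2jig(back(c,[px],P[2]/1e3)[0])*1e3,1))
E
python3 jfit.py
```

```text
[ 0.5438 -0.1528 -0.2023] [-3.27  0.02  0.05  1.01  1.07  0.2   1.92 -0.69]
[ 0.5443 -0.1531 -0.2031 -0.0042] [ 0.06 -0.17 -0.56  0.95  0.24  0.07  0.23 -0.8 ]
(-60, 135, 22) [-61.3 136.9  -0. ]
(45, 135, 22) [ 41.8 137.1  -0. ]
(45, 135, 38) [ 41.4 136.7  16. ]
(65, 135, 38) [ 61.  136.2  16. ]
```

```bash
sed -i 's/^JO=.*/JO=np.array([.5445,-.1530]); JY=-.202/' h.py
python3 -m pendant '[{"wx":0,"wy":0.005,"wz":0.003,"tx":0,"ty":8,"tz":0,"jaw":30},{"wx":0,"wy":0.005,"wz":0.003,"tx":0,"ty":16,"tz":0,"jaw":30},{"wx":0,"wy":0.005,"wz":0.003,"tx":0,"ty":24,"tz":0,"jaw":30},{"wx":0,"wy":0.005,"wz":0.003,"tx":0,"ty":29,"tz":0,"jaw":30},{"wx":0,"wy":0.005,"wz":0.003,"tx":0,"ty":32,"tz":0,"jaw":30},{"wx":0,"wy":0.005,"wz":0.003,"tx":0,"ty":33,"tz":0,"jaw":30},{"wx":0,"wy":0.005,"wz":0.003,"tx":0,"ty":33,"tz":0,"jaw":30}]' 60
python3 look.py b
```

```text
time_s: 6.8
tool_pos: [0.5545, -0.0737, 0.0472]
orientation: [[0.98, -0.006, 0.201], [-0.201, 0.002, 0.98], [-0.006, -1.0, 0.001]]
wrist_force: [-0.2, 0.3, -4.2]
width: 0.0354
hole jig mm [-6.5 39.9 11.8] F [-0.16  0.27 -4.21] T [ 0.091 -0.044 -0.009] wd 0.03541839431365917
w [-0.0008 -0.0025 -0.0058] t mm [ -2.1 -33.2   0.1] now [ 0.5545 -0.0737  0.0472] F [-0.16  0.27 -4.21] wd 0.0354 t 6.8
```

View pics/bs.png

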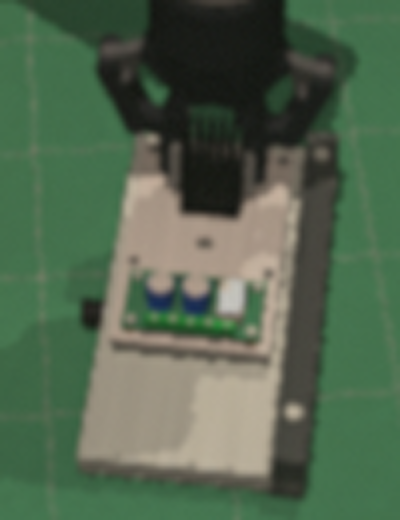

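View pics/bw.png

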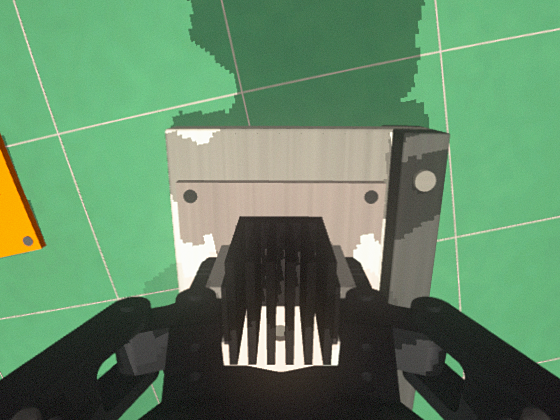

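View pics/bt.png

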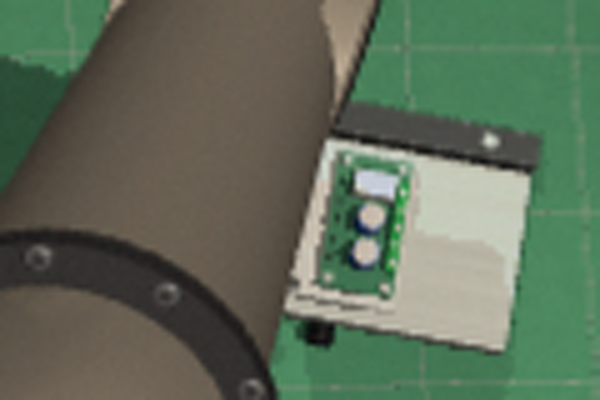

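```bash
cat > st.py <<'E'
from h import *
o=telemetry.get_obs(); Ro=np.array(o["orientation"])
print("hole",np.round(hole(o),1),"Ftool",np.round(Ro.T@o["wrist_force"],2),"Ttool",np.round(Ro.T@o["ft_torque"],3),"ang",np.round(Ro[2,[0,2]],4),"yaw",round(np.arctan2(Ro[1,0],Ro[0,0]),4),"t",o["time_s"])
E
python3 st.py
python3 -m pendant '[{"wx":0,"wy":0,"wz":-0.006,"tx":0,"ty":1,"tz":0,"jaw":30},{"wx":0,"wy":0,"wz":-0.006,"tx":0,"ty":2,"tz":0,"jaw":30},{"wx":0,"wy":0,"wz":-0.006,"tx":0,"ty":2,"tz":0,"jaw":30},{"wx":0,"wy":0,"wz":-0.006,"tx":0,"ty":2,"tz":0,"jaw":30}]' >/dev/null; python3 st.py
python3 -m pendant '[{"wx":0,"wy":0,"wz":0,"tx":0,"ty":0.5,"tz":0,"jaw":30},{"wx":0,"wy":0,"wz":0,"tx":0,"ty":1,"tz":0,"jaw":30},{"wx":0,"wy":0,"wz":0,"tx":0,"ty":1,"tz":0,"jaw":30}]' >/dev/null; python3 st.py
```

```text
hole [-6.  40.  12.4] Ftool [ 0.1   4.88 -0.28] Ttool [ 0.13   0.035 -0.014] ang [-0.0046  0.0011] yaw -0.2024 t 6.95
hole [-6.  40.  10.5] Ftool [ 0.18  3.77 -0.06] Ttool [0.187 0.003 0.112] ang [0.0014 0.0011] yaw -0.2025 t 7.2833
hole [-6.  40.1  9.4] Ftool [ 0.76  4.01 -0.07] Ttool [0.088 0.013 0.018] ang [0.0014 0.0012] yaw -0.2024 t 7.5333
```

```bash
python3 -m pendant '[{"wx":0,"wy":0,"wz":0,"tx":0,"ty":0.5,"tz":0,"jaw":30},{"wx":0,"wy":0,"wz":0,"tx":0,"ty":0.5,"tz":0,"jaw":30},{"wx":0,"wy":0,"wz":0,"tx":0,"ty":0.5,"tz":0,"jaw":30}]' >/dev/null; python3 st.py
python3 -m pendant '[{"wx":0,"wy":0,"wz":0,"tx":0,"ty":0.5,"tz":0,"jaw":30},{"wx":0,"wy":0,"wz":0,"tx":0,"ty":0.5,"tz":0,"jaw":30},{"wx":0,"wy":0,"wz":0,"tx":0,"ty":0.5,"tz":0,"jaw":30}]' >/dev/null; python3 st.py
python3 -m pendant '[{"wx":0,"wy":0,"wz":0,"tx":0,"ty":0.5,"tz":0,"jaw":30},{"wx":0,"wy":0,"wz":0,"tx":0,"ty":0.5,"tz":0,"jaw":30},{"wx":0,"wy":0,"wz":0,"tx":0,"ty":0.5,"tz":0,"jaw":30}]' >/dev/null; python3 st.py
python3 -m pendant '[{"wx":0,"wy":0,"wz":0,"tx":0,"ty":0.5,"tz":0,"jaw":30},{"wx":0,"wy":0,"wz":0,"tx":0,"ty":0.5,"tz":0,"jaw":30},{"wx":0,"wy":0,"wz":0,"tx":0,"ty":0.5,"tz":0,"jaw":30}]' >/dev/null; python3 st.py
```

```text
hole [-6.1 40.1  8.9] Ftool [0.45 4.46 0.94] Ttool [0.174 0.055 0.01 ] ang [0.0013 0.0011] yaw -0.2024 t 7.7833
hole [-6.1 40.1  8.3] Ftool [-0.78  4.63  0.07] Ttool [ 0.153 -0.027  0.078] ang [0.0012 0.0011] yaw -0.2024 t 8.0333
hole [-6.  40.1  7.9] Ftool [-0.15  2.87  0.25] Ttool [0.086 0.009 0.083] ang [0.0013 0.0012] yaw -0.2024 t 8.2833
hole [-6.  40.2  7.6] Ftool [-1.21 -0.55  0.47] Ttool [-0.091  0.115  0.278] ang [0.0014 0.0014] yaw -0.2024 t 8.5333
```

```bash
python3 -m pendant '[{"wx":0,"wy":0,"wz":0,"tx":0,"ty":0,"tz":0,"jaw":30},{"wx":0,"wy":0,"wz":0,"tx":0,"ty":0,"tz":0,"jaw":30},{"wx":0,"wy":0,"wz":0,"tx":0,"ty":0,"tz":0,"jaw":30}]' >/dev/null; python3 st.py
python3 look.py c
```

```text
hole [-5.9 40.2  7.7] Ftool [-0.53  0.18  0.4 ] Ttool [-0.034  0.091  0.246] ang [0.0014 0.0014] yaw -0.2025 t 8.7833
hole jig mm [-5.9 40.2  7.7] F [-0.44  0.5  -0.18] T [ 0.017  0.248 -0.09 ] wd 0.0352404054534222
w [-0.0014 -0.0025  0.0014] t mm [ -2.3 -37.3  -0.1] now [ 0.555  -0.0735  0.0431] F [-0.44  0.5  -0.18] wd 0.0352 t 8.7833
```

View pics/cs.png

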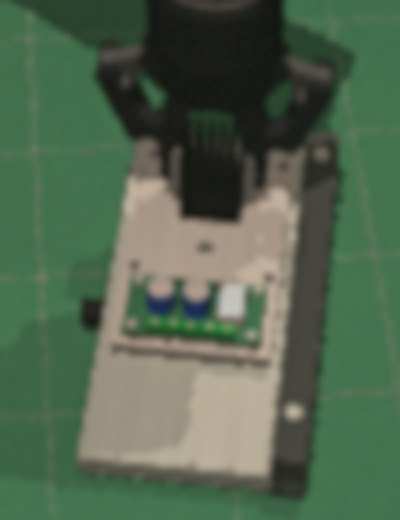

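View pics/cw.png

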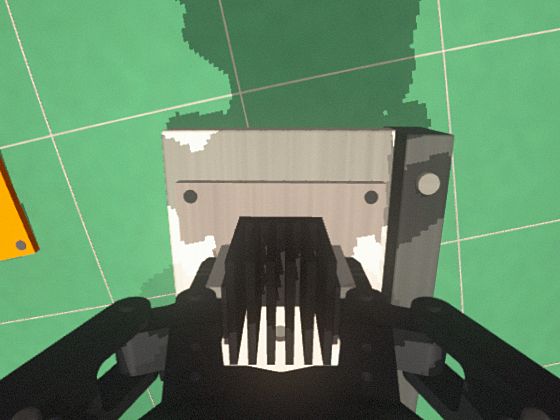

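```bash
python3 -m pendant '[{"wx":0,"wy":0,"wz":0,"tx":0,"ty":-0.7,"tz":0,"jaw":30},{"wx":0,"wy":0,"wz":0,"tx":1,"ty":-0.7,"tz":0,"jaw":30},{"wx":0,"wy":0,"wz":0,"tx":2,"ty":-0.7,"tz":0,"jaw":30},{"wx":0,"wy":0,"wz":0,"tx":3,"ty":-0.7,"tz":0,"jaw":30},{"wx":0,"wy":0,"wz":0,"tx":3,"ty":-0.7,"tz":0,"jaw":30},{"wx":0,"wy":0,"wz":0,"tx":3,"ty":-0.7,"tz":0,"jaw":30}]' >/dev/null; python3 st.py
python3 -m pendant '[{"wx":0,"wy":0,"wz":0,"tx":0.5,"ty":0,"tz":0,"jaw":30},{"wx":0,"wy":0,"wz":0,"tx":1,"ty":0,"tz":0,"jaw":30},{"wx":0,"wy":0,"wz":0,"tx":1,"ty":0,"tz":0,"jaw":30}]' >/dev/null; python3 st.py
```

```text
hole [-2.9 40.2  8.2] Ftool [-0.1   5.28 -0.65] Ttool [ 0.176 -0.057 -0.066] ang [0.0014 0.0013] yaw -0.2024 t 9.4333
hole [-1.7 40.2  8.2] Ftool [ 0.02  5.11 -0.29] Ttool [0.137 0.065 0.034] ang [0.0016 0.0012] yaw -0.2023 t 9.6833
```

```bash
python3 -m pendant '[{"wx":0,"wy":0,"wz":0,"tx":0.5,"ty":0,"tz":0,"jaw":30},{"wx":0,"wy":0,"wz":0,"tx":0.5,"ty":0,"tz":0,"jaw":30},{"wx":0,"wy":0,"wz":0,"tx":0.5,"ty":0,"tz":0,"jaw":30}]' >/dev/null; python3 st.py
python3 -m pendant '[{"wx":0,"wy":0,"wz":0,"tx":0.5,"ty":0,"tz":0,"jaw":30},{"wx":0,"wy":0,"wz":0,"tx":0.5,"ty":0,"tz":0,"jaw":30},{"wx":0,"wy":0,"wz":0,"tx":0.5,"ty":0,"tz":0,"jaw":30}]' >/dev/null; python3 st.py
python3 -m pendant '[{"wx":0,"wy":0,"wz":0,"tx":0.5,"ty":0,"tz":0,"jaw":30},{"wx":0,"wy":0,"wz":0,"tx":0.5,"ty":0,"tz":0,"jaw":30},{"wx":0,"wy":0,"wz":0,"tx":0.5,"ty":0,"tz":0,"jaw":30}]' >/dev/null; python3 st.py
```

```text
hole [-1.2 40.2  8.2] Ftool [0.18 4.68 0.7 ] Ttool [0.171 0.002 0.039] ang [0.0016 0.0013] yaw -0.2023 t 9.9333
hole [-0.6 40.2  8.2] Ftool [-0.01  4.8   0.51] Ttool [ 0.21   0.011 -0.057] ang [0.0016 0.0013] yaw -0.2023 t 10.1833
hole [-0.1 40.2  8.2] Ftool [0.24 4.42 0.33] Ttool [ 0.154  0.028 -0.028] ang [0.0016 0.0013] yaw -0.2023 t 10.4333
```

```bash
python3 -m pendant '[{"wx":0,"wy":0,"wz":0,"tx":0.5,"ty":0,"tz":0,"jaw":30},{"wx":0,"wy":0,"wz":0,"tx":0.5,"ty":0,"tz":0,"jaw":30},{"wx":0,"wy":0,"wz":0,"tx":0.5,"ty":0,"tz":0,"jaw":30}]' >/dev/null; python3 st.py
python3 -m pendant '[{"wx":0,"wy":0,"wz":0,"tx":0.5,"ty":0,"tz":0,"jaw":30},{"wx":0,"wy":0,"wz":0,"tx":0.5,"ty":0,"tz":0,"jaw":30},{"wx":0,"wy":0,"wz":0,"tx":0.5,"ty":0,"tz":0,"jaw":30}]' >/dev/null; python3 st.py
python3 look.py d; python3 -c "
import cv2;a=cv2.imread('pics/dw.png');cv2.imwrite('pics/dz.png',cv2.resize(a[110:310,150:470],None,fx=2.5,fy=2.5,interpolation=cv2.INTER_CUBIC))"
```

```text
hole [ 0.1 40.1  8.2] Ftool [-1.48  3.91 -0.64] Ttool [ 0.172 -0.008  0.192] ang [0.0012 0.0012] yaw -0.2023 t 10.6833
hole [ 0.2 40.2  8.1] Ftool [-1.55  3.65 -0.39] Ttool [0.106 0.017 0.502] ang [0.0003 0.0013] yaw -0.2022 t 10.9333
hole jig mm [ 0.2 40.2  8.1] F [-1.6  -0.06 -3.65] T [ 0.205  0.471 -0.016] wd 0.0356230713376485
w [-0.0013 -0.0022  0.0003] t mm [ -8.5 -36.9  -0.1] now [ 0.561  -0.0748  0.0435] F [-1.6  -0.06 -3.65] wd 0.0356 t 10.9333
```

View pics/dz.png

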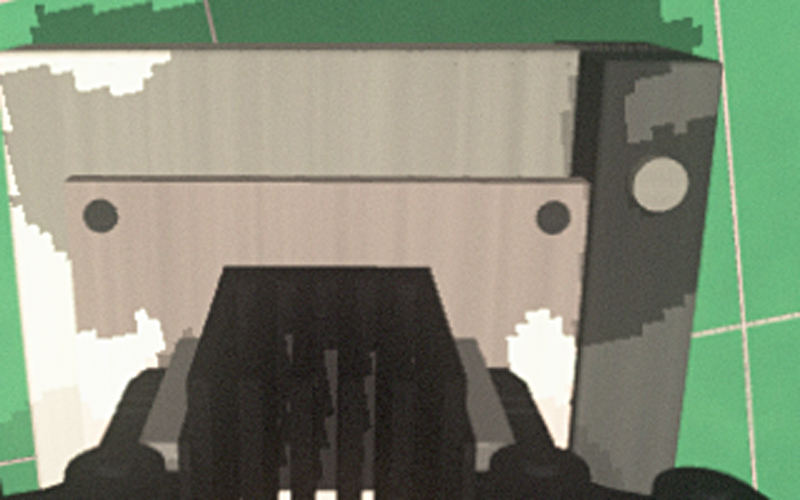

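```bash
python3 -m pendant '[{"wx":0,"wy":0,"wz":0,"tx":-0.4,"ty":0,"tz":-1,"jaw":30},{"wx":0,"wy":0,"wz":0,"tx":-0.4,"ty":0,"tz":-3,"jaw":30},{"wx":0,"wy":0,"wz":0,"tx":-0.4,"ty":0,"tz":-6,"jaw":30},{"wx":0,"wy":0,"wz":0,"tx":-0.4,"ty":0,"tz":-9,"jaw":30},{"wx":0,"wy":0,"wz":0,"tx":-0.4,"ty":0,"tz":-12,"jaw":30},{"wx":0,"wy":0,"wz":0,"tx":-0.4,"ty":0,"tz":-15,"jaw":30},{"wx":0,"wy":0,"wz":0,"tx":-0.4,"ty":0,"tz":-18,"jaw":30},{"wx":0,"wy":0,"wz":0,"tx":-0.4,"ty":0,"tz":-20,"jaw":30},{"wx":0,"wy":0,"wz":0,"tx":-0.4,"ty":0,"tz":-20,"jaw":30}]' >/dev/null; python3 st.py
python3 -m pendant '[{"wx":0,"wy":0,"wz":0,"tx":0,"ty":0,"tz":-1,"jaw":30},{"wx":0,"wy":0,"wz":0,"tx":0,"ty":0,"tz":-3,"jaw":30},{"wx":0,"wy":0,"wz":0,"tx":0,"ty":0,"tz":-6,"jaw":30},{"wx":0,"wy":0,"wz":0,"tx":0,"ty":0,"tz":-9,"jaw":30},{"wx":0,"wy":0,"wz":0,"tx":0,"ty":0,"tz":-12,"jaw":30},{"wx":0,"wy":0,"wz":0,"tx":0,"ty":0,"tz":-15,"jaw":30},{"wx":0,"wy":0,"wz":0,"tx":0,"ty":0,"tz":-18,"jaw":30},{"wx":0,"wy":0,"wz":0,"tx":0,"ty":0,"tz":-20,"jaw":30},{"wx":0,"wy":0,"wz":0,"tx":0,"ty":0,"tz":-20,"jaw":30}]' >/dev/null; python3 st.py
```

```text
hole [-0.2 19.1  8.1] Ftool [-0.15  4.53 -0.59] Ttool [ 0.106 -0.052  0.041] ang [0.0006 0.0008] yaw -0.2035 t 11.8333
hole [-0.3 -1.7  8.2] Ftool [-0.66  4.8   0.2 ] Ttool [ 0.149 -0.014 -0.026] ang [0.0006 0.0004] yaw -0.2044 t 12.5833
```

```bash
python3 -m pendant '[{"wx":0,"wy":-0.001,"wz":0,"tx":0,"ty":0,"tz":-2,"jaw":30},{"wx":0,"wy":-0.002,"wz":0,"tx":0,"ty":0,"tz":-5,"jaw":30},{"wx":0,"wy":-0.002,"wz":0,"tx":0,"ty":0,"tz":-8,"jaw":30},{"wx":0,"wy":-0.002,"wz":0,"tx":0,"ty":0,"tz":-11,"jaw":30},{"wx":0,"wy":-0.002,"wz":0,"tx":0,"ty":0,"tz":-13,"jaw":30},{"wx":0,"wy":-0.002,"wz":0,"tx":0,"ty":0,"tz":-14,"jaw":30},{"wx":0,"wy":-0.002,"wz":0,"tx":0,"ty":0,"tz":-14,"jaw":30}]' >/dev/null; python3 st.py; python3 look.py e
python3 -c "
import cv2;a=cv2.imread('pics/ew.png');cv2.imwrite('pics/ez.png',cv2.resize(a[110:380,180:400],None,fx=2.2,fy=2.2,interpolation=cv2.INTER_CUBIC))"
```

```text
hole [ -0.3 -16.1   8.2] Ftool [0.84 4.76 1.4 ] Ttool [ 0.101 -0.026  0.039] ang [0.0006 0.0003] yaw -0.2029 t 13.1667
hole jig mm [ -0.3 -16.1   8.2] F [ 1.1   1.2  -4.76] T [0.107 0.018 0.026] wd 0.03535791320314848
w [-0.0003 -0.0029  0.0006] t mm [ -8.1 -36.8  56.1] now [ 0.5493 -0.1298  0.0436] F [ 1.1   1.2  -4.76] wd 0.0354 t 13.1667
```

View pics/ez.png

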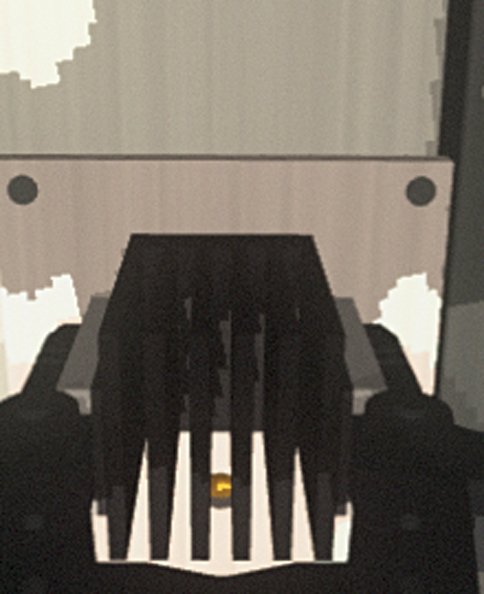

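View pics/es.png

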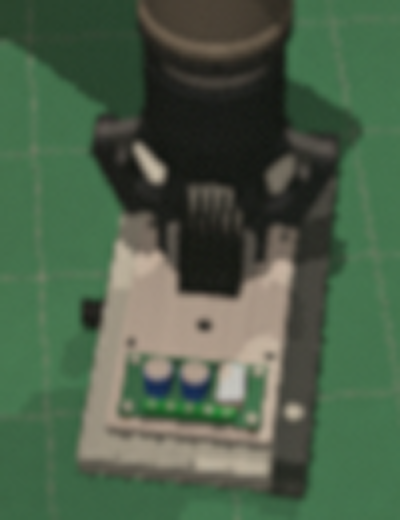

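```bash
python3 -c "
import cv2;a=cv2.imread('pics/ew.png');cv2.imwrite('pics/ez2.png',cv2.resize(a[315:350,255:305],None,fx=14,fy=14,interpolation=cv2.INTER_NEAREST))"
```

```text
(no output)
```

View pics/ez2.png

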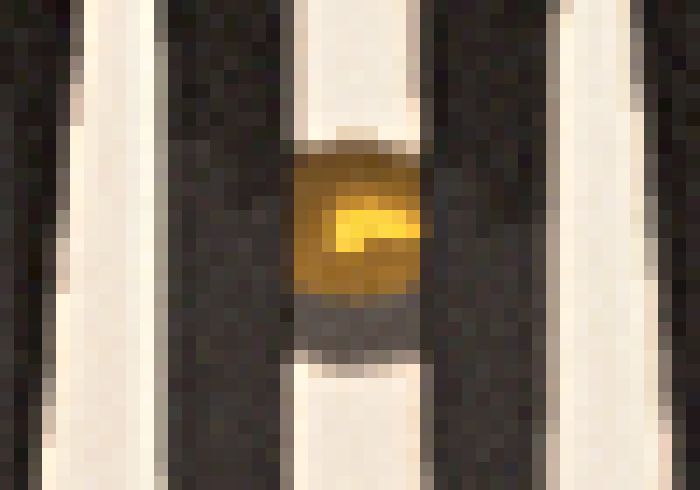

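```bash
python3 -m pendant '[{"wx":0,"wy":0,"wz":0,"tx":0,"ty":0,"tz":-1,"jaw":30},{"wx":0,"wy":0,"wz":0,"tx":0,"ty":0,"tz":-2,"jaw":30},{"wx":0,"wy":0,"wz":0,"tx":0,"ty":0,"tz":-2,"jaw":30},{"wx":0,"wy":0,"wz":0,"tx":0,"ty":0,"tz":-2,"jaw":30}]' >/dev/null; python3 st.py; python3 look.py f
python3 -m pendant '[{"wx":0,"wy":0,"wz":0,"tx":0,"ty":0,"tz":-1,"jaw":30},{"wx":0,"wy":0,"wz":0,"tx":0,"ty":0,"tz":-2,"jaw":30},{"wx":0,"wy":0,"wz":0,"tx":0,"ty":0,"tz":-2,"jaw":30},{"wx":0,"wy":0,"wz":0,"tx":0,"ty":0,"tz":-2,"jaw":30}]' >/dev/null; python3 st.py; python3 look.py g
python3 -c "
import cv2,numpy as np
I=[cv2.resize(cv2.imread(f'pics/{k}w.png')[318:348,266:294],None,fx=9,fy=9,interpolation=cv2.INTER_NEAREST) for k in 'efg']
cv2.imwrite('pics/fg.png',np.hstack(I))"
```

```text
hole [ -0.2 -17.6   8.1] Ftool [-0.05  3.8   1.97] Ttool [ 0.186  0.024 -0.   ] ang [0.0006 0.0005] yaw -0.2023 t 13.65
hole jig mm [ -0.2 -17.6   8.1] F [ 0.35  1.94 -3.8 ] T [ 0.182 -0.037 -0.024] wd 0.03566117936787892
w [-0.0005 -0.0023  0.0006] t mm [ -8.1 -36.8  57.6] now [ 0.549  -0.1312  0.0436] F [ 0.35  1.94 -3.8 ] wd 0.0357 t 13.65
hole [ -0.3 -19.6   8.1] Ftool [-0.31  4.78 -0.  ] Ttool [ 0.149 -0.025  0.007] ang [0.0005 0.0005] yaw -0.2024 t 14.1333
hole jig mm [ -0.3 -19.6   8.1] F [-0.3   0.06 -4.78] T [ 0.147 -0.023  0.025] wd 0.03565187305306157
w [-0.0005 -0.0024  0.0005] t mm [ -8.1 -36.8  59.6] now [ 0.5486 -0.1333  0.0435] F [-0.3   0.06 -4.78] wd 0.0357 t 14.1333
```

View pics/fg.png

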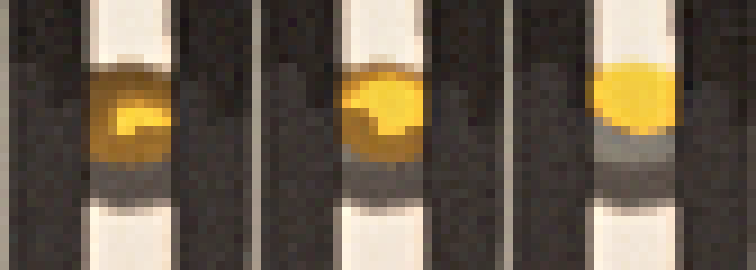

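```bash
python3 -m pendant '[{"wx":0,"wy":0,"wz":0,"tx":0.2,"ty":0.4,"tz":0,"jaw":30},{"wx":0,"wy":0,"wz":0,"tx":0.2,"ty":0.8,"tz":0,"jaw":30},{"wx":0,"wy":0,"wz":0,"tx":0.2,"ty":0.8,"tz":0,"jaw":30}]' >/dev/null; python3 st.py
python3 -m pendant '[{"wx":0,"wy":0,"wz":0,"tx":0,"ty":0.4,"tz":0,"jaw":30},{"wx":0,"wy":0,"wz":0,"tx":0,"ty":0.6,"tz":0,"jaw":30},{"wx":0,"wy":0,"wz":0,"tx":0,"ty":0.6,"tz":0,"jaw":30}]' >/dev/null; python3 st.py
```

```text
hole [ -0.1 -19.4   7.2] Ftool [0.61 4.78 0.32] Ttool [0.128 0.018 0.064] ang [0.0004 0.0007] yaw -0.2022 t 14.5333
hole [ -0.1 -19.3   6.5] Ftool [ 0.15  3.85 -0.33] Ttool [ 0.174 -0.004 -0.023] ang [0.0003 0.0007] yaw -0.2021 t 14.7833
```

```bash
python3 -m pendant '[{"wx":0,"wy":0,"wz":0,"tx":0,"ty":0.4,"tz":0,"jaw":30},{"wx":0,"wy":0,"wz":0,"tx":0,"ty":0.8,"tz":0,"jaw":30},{"wx":0,"wy":0,"wz":0,"tx":0,"ty":0.8,"tz":0,"jaw":30}]' >/dev/null; python3 st.py
python3 -m pendant '[{"wx":0,"wy":0,"wz":0,"tx":0,"ty":0.4,"tz":0,"jaw":30},{"wx":0,"wy":0,"wz":0,"tx":0,"ty":0.8,"tz":0,"jaw":30},{"wx":0,"wy":0,"wz":0,"tx":0,"ty":0.8,"tz":0,"jaw":30}]' >/dev/null; python3 st.py
python3 look.py i
python3 -c "
import cv2,numpy as np
I=[cv2.resize(cv2.imread(f'pics/{k}w.png')[318:348,266:294],None,fx=9,fy=9,interpolation=cv2.INTER_NEAREST) for k in 'fgi']
cv2.imwrite('pics/fgi.png',np.hstack(I))"
```

```text
hole [ -0.2 -19.3   5.6] Ftool [ 0.95  5.07 -0.1 ] Ttool [0.223 0.057 0.005] ang [0.0001 0.0006] yaw -0.2021 t 15.0333
hole [ -0.2 -19.3   4.8] Ftool [-0.68  4.85 -0.35] Ttool [ 0.188 -0.056 -0.002] ang [0.0001 0.0006] yaw -0.2021 t 15.2833
hole jig mm [ -0.2 -19.3   4.8] F [-0.74 -0.21 -4.85] T [ 0.183 -0.039  0.056] wd 0.035246754286321666
w [-0.0006 -0.0021  0.0001] t mm [ -8.1 -40.2  59.4] now [ 0.5487 -0.133   0.0402] F [-0.74 -0.21 -4.85] wd 0.0352 t 15.2833
```

View pics/fgi.png

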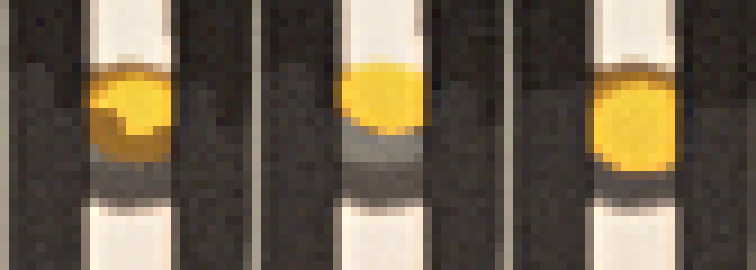

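```bash
python3 -m pendant '[{"wx":0,"wy":0,"wz":0,"tx":0,"ty":0.4,"tz":0,"jaw":30},{"wx":0,"wy":0,"wz":0,"tx":0,"ty":0.8,"tz":0,"jaw":30},{"wx":0,"wy":0,"wz":0,"tx":0,"ty":0.8,"tz":0,"jaw":30}]' >/dev/null; python3 st.py
python3 -m pendant '[{"wx":0,"wy":0,"wz":0,"tx":0,"ty":0.4,"tz":0,"jaw":30},{"wx":0,"wy":0,"wz":0,"tx":0,"ty":0.8,"tz":0,"jaw":30},{"wx":0,"wy":0,"wz":0,"tx":0,"ty":0.8,"tz":0,"jaw":30}]' >/dev/null; python3 st.py
python3 -m pendant '[{"wx":0,"wy":0,"wz":0,"tx":0,"ty":0.4,"tz":0,"jaw":30},{"wx":0,"wy":0,"wz":0,"tx":0,"ty":0.8,"tz":0,"jaw":30},{"wx":0,"wy":0,"wz":0,"tx":0,"ty":0.8,"tz":0,"jaw":30}]' >/dev/null; python3 st.py
```

```text
hole [ -0.2 -19.4   4. ] Ftool [0.7  4.25 0.78] Ttool [ 0.184  0.031 -0.045] ang [0.0001 0.0006] yaw -0.202 t 15.6833
hole [ -0.2 -19.4   3.1] Ftool [ 0.35  5.1  -0.21] Ttool [ 0.161  0.03  -0.036] ang [0.0001 0.0006] yaw -0.2021 t 15.9333
hole [ -0.2 -19.4   2.2] Ftool [-0.83  4.39  0.82] Ttool [ 0.138  0.012 -0.017] ang [0.0001 0.0005] yaw -0.202 t 16.1833
```

```bash
python3 -m pendant '[{"wx":0,"wy":0,"wz":0,"tx":0,"ty":0.4,"tz":0,"jaw":30},{"wx":0,"wy":0,"wz":0,"tx":0,"ty":0.8,"tz":0,"jaw":30},{"wx":0,"wy":0,"wz":0,"tx":0,"ty":0.8,"tz":0,"jaw":30}]' >/dev/null; python3 st.py
python3 -m pendant '[{"wx":0,"wy":0,"wz":0,"tx":0,"ty":0.4,"tz":0,"jaw":30},{"wx":0,"wy":0,"wz":0,"tx":0,"ty":0.6,"tz":0,"jaw":30},{"wx":0,"wy":0,"wz":0,"tx":0,"ty":0.6,"tz":0,"jaw":30}]' >/dev/null; python3 st.py
python3 -m pendant '[{"wx":0,"wy":0,"wz":0,"tx":0,"ty":0.3,"tz":0,"jaw":30},{"wx":0,"wy":0,"wz":0,"tx":0,"ty":0.5,"tz":0,"jaw":30},{"wx":0,"wy":0,"wz":0,"tx":0,"ty":0.5,"tz":0,"jaw":30}]' >/dev/null; python3 st.py
```

```text
hole [ -0.2 -19.4   1.4] Ftool [ 0.07  4.46 -0.45] Ttool [ 0.177 -0.031 -0.079] ang [0.     0.0005] yaw -0.202 t 16.4333
hole [ -0.2 -19.4   0.7] Ftool [0.13 4.98 1.39] Ttool [ 0.148  0.02  -0.029] ang [0.     0.0005] yaw -0.202 t 16.6833
hole [ -0.3 -19.4   0.2] Ftool [-0.48  5.02 -0.52] Ttool [ 0.121 -0.039  0.014] ang [-0.0001  0.0004] yaw -0.202 t 16.9333
```

```bash
python3 -m pendant '[{"wx":0,"wy":0,"wz":0,"tx":0.2,"ty":0.3,"tz":0,"jaw":30},{"wx":0,"wy":0,"wz":0,"tx":0.2,"ty":0.4,"tz":0,"jaw":30},{"wx":0,"wy":0,"wz":0,"tx":0.2,"ty":0.4,"tz":0,"jaw":30}]' >/dev/null; python3 st.py
python3 -m pendant '[{"wx":0,"wy":0,"wz":0,"tx":0,"ty":0.3,"tz":0,"jaw":30},{"wx":0,"wy":0,"wz":0,"tx":0,"ty":0.4,"tz":0,"jaw":30},{"wx":0,"wy":0,"wz":0,"tx":0,"ty":0.4,"tz":0,"jaw":30}]' >/dev/null; python3 st.py; python3 look.py j
```

```text
hole [ -0.2 -19.4   0.1] Ftool [-4.5  -3.54  0.21] Ttool [ 0.225 -0.061  0.502] ang [-0.0003  0.0007] yaw -0.202 t 17.1833
hole [ -0.2 -19.4   0.1] Ftool [-3.59 -5.18 -0.13] Ttool [ 0.194 -0.024  0.607] ang [-0.0002  0.001 ] yaw -0.2021 t 17.4333
hole jig mm [ -0.2 -19.4   0.1] F [-3.54  0.59  5.18] T [0.312 0.556 0.024] wd 0.034833956115481006
w [-0.001  -0.0021 -0.0002] t mm [ -8.1 -44.8  59.5] now [ 0.5487 -0.133   0.0355] F [-3.54  0.59  5.18] wd 0.0348 t 17.4333
```

View pics/jw.png

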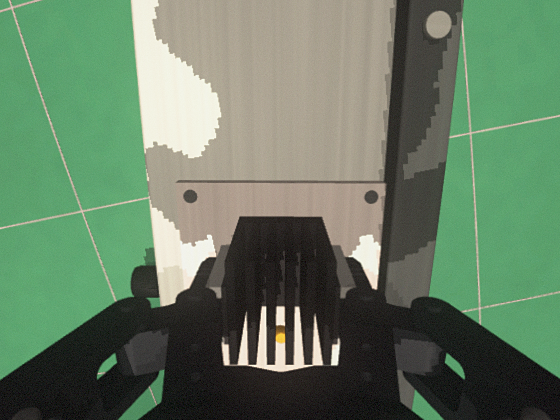

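```bash
python3 -m pendant '[{"wx":0,"wy":0,"wz":0,"tx":-0.2,"ty":-0.5,"tz":0,"jaw":34},{"wx":0,"wy":0,"wz":0,"tx":-0.2,"ty":-0.5,"tz":0,"jaw":37},{"wx":0,"wy":0,"wz":0,"tx":-0.2,"ty":-0.5,"tz":0,"jaw":40},{"wx":0,"wy":0,"wz":0,"tx":-0.2,"ty":-0.5,"tz":0,"jaw":44},{"wx":0,"wy":0,"wz":0,"tx":-0.2,"ty":-0.5,"tz":0,"jaw":47},{"wx":0,"wy":0,"wz":0,"tx":-0.2,"ty":-0.5,"tz":0,"jaw":47},{"wx":0,"wy":0,"wz":0,"tx":-0.2,"ty":-0.5,"tz":0,"jaw":47}]' 20; python3 st.py; python3 look.py k
```

```text
time_s: 18.17
tool_pos: [0.5486, -0.133, 0.036]
orientation: [[0.98, 0.0, 0.201], [-0.201, 0.001, 0.98], [-0.0, -1.0, 0.001]]
wrist_force: [0.2, 0.9, 0.0]
width: 0.0471
hole [ -0.3 -19.4   0.6] Ftool [-0.01 -0.04  0.94] Ttool [-0.032  0.001 -0.038] ang [-0.     0.001] yaw -0.2021 t 18.1667
hole jig mm [ -0.3 -19.4   0.6] F [0.18 0.92 0.05] T [-0.039 -0.031 -0.001] wd 0.04713632465111358
w [-0.001  -0.0021 -0.    ] t mm [ -8.  -44.3  59.5] now [ 0.5486 -0.133   0.036 ] F [0.18 0.92 0.05] wd 0.0471 t 18.1667
```

View pics/kw.png

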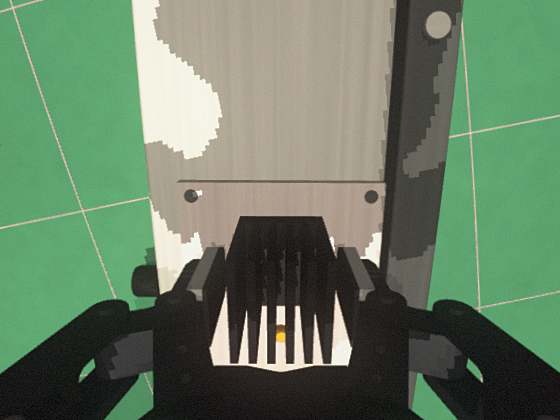

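Both pads are clear of the sink, and the pin shows in the hole at about (281,337). I'll lift straight up next.

```bash
python3 -m pendant '[{"wx":0,"wy":0,"wz":0,"tx":0,"ty":-3,"tz":0,"jaw":47},{"wx":0,"wy":0,"wz":0,"tx":0,"ty":-10,"tz":0,"jaw":47},{"wx":0,"wy":0,"wz":0,"tx":0,"ty":-20,"tz":0,"jaw":47},{"wx":0,"wy":0,"wz":0,"tx":0,"ty":-35,"tz":0,"jaw":47},{"wx":0,"wy":0,"wz":0,"tx":0,"ty":-55,"tz":0,"jaw":47},{"wx":0,"wy":0,"wz":0,"tx":0,"ty":-80,"tz":0,"jaw":47},{"wx":0,"wy":0,"wz":0,"tx":0,"ty":-110,"tz":0,"jaw":47},{"wx":0,"wy":0,"wz":0,"tx":0,"ty":-140,"tz":0,"jaw":47},{"wx":0,"wy":0,"wz":0,"tx":0,"ty":-150,"tz":0,"jaw":47},{"wx":0,"wy":0,"wz":0,"tx":0,"ty":-150,"tz":0,"jaw":47}]'; python3 look.py m
```

```text
time_s: 19.15
tool_pos: [0.5505, -0.1338, 0.1898]
orientation: [[0.98, 0.007, 0.201], [-0.201, 0.001, 0.98], [0.006, -1.0, 0.002]]
wrist_force: [1.2, -0.9, 1.0]
width: 0.047
hole jig mm [  1.8 -19.7 154.4] F [ 1.21 -0.95  1.  ] T [ 0.046  0.022 -0.009] wd 0.047008218089337805
w [-0.0022 -0.0024  0.0065] t mm [-10.7 109.5  59.5] now [ 0.5505 -0.1338  0.1898] F [ 1.21 -0.95  1.  ] wd 0.047 t 19.15
```

View pics/mw.png

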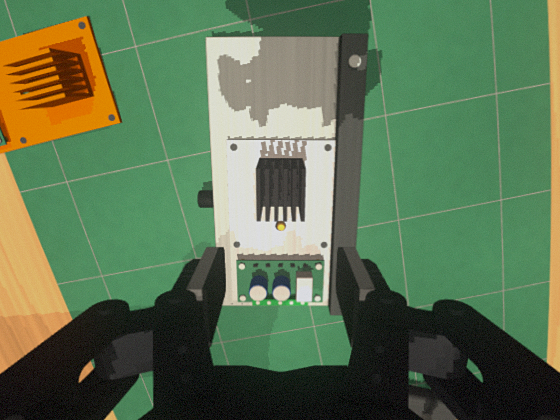

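View pics/ms.png

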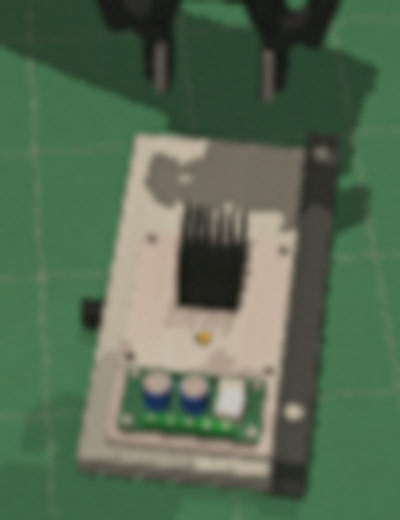

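The module lies flat with its edge along the fence, and the brass pin shows through the hole in both views: wrist (281,226), side zoom (204,338). The gripper is clear, so I'm handing in.

```bash
python3 -c "
from h import *
print(ticket.hand_in())"
```

```text
the job is handed in; nothing more can be done
None
```

The module is on the jig with the locating pin through its hole, and I released it and handed the job in at about 19 s. The hand-in reported no verdict.

- **Pick-up and placing:** I gripped the silver module by its heat sink with 60 N and saw no slip after lifting. I then rested it on the jig with the hole at about y = +40 mm, short of the slot. The contact came 8 mm above the bed, which matches the pin's height, and the load was about 4–5 N.
- **Sliding:** I touched the fence with about 1.5–2 N, then backed off about 0.4 mm. I slid the module 60 mm towards -y just clear of the pin top (0.2–0.3 mm). I found the pin mainly by seeing it through the hole in the wrist camera rather than by feel.
- **Dropping over the pin:** The module went down without resistance at about y = -19.4 mm until it met the bed. The highest readings there were about 4.5 N towards the fence and about 10 N onto the bed.
- **Last checks:** After release the wrist force was near zero. The wrist and side pictures show the module lying flat, its edge along the fence and the brass pin in the hole, with the gripper well clear. The reel, bottle and stand were not rechecked, but no planned move went near them.
- **Disagreements:**
  - The first fit from the fixed cameras put the jig about 3 mm from where the wrist camera did. I used the wrist value, and it agreed with the fence contact to about 0.2 mm.
  - The fixed cameras had put the pin at about -22 to -23 mm; the arm found it at -19.4 mm in the corrected frame.
  - The torque at the first pin contact did not fit a purely vertical push there, probably because of sideways friction and sensor noise.

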